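# Slide the knob sled home in the boring jig

### The arm

A 6-joint arm with a two-finger parallel gripper is mounted at the origin on the work surface. World frame = base frame: x ahead of the robot, y to its left, z up, the work surface at z = 0. Lengths are in m, angles in rad, forces in N, time in s.
With the tool pointing down it reaches from about 0.25 to 0.775 m from the base axis. Payload 4 kg.
Tool frame: the origin (TCP) lies between the finger pads; the fingertips stand 11 mm ahead of it and the grasp point (between the pads) lies 8 mm behind it (tip_extent is the z of the fingertips in the tool frame, in m); z points along the fingers, y is the line along which they close (so a half turn about z gives the same grasp; the last joint's range is limited). The gripper opens to 94 mm and grips with 3 to 60 N. Pads are 16 mm wide; open, the fingers measure 119 mm over their backs; the gripper's body (75 mm by 177 mm) begins 78 mm behind the grasp point.
Start: joints at [1.224, 0.087, 1.371, -0, 1.684, -0.103], TCP at [0.133, 0.534, 0.217] pointing down, gripper open.
Joint ranges: [-3.1, 3.1], [-0.76, 2.03], [0.27, 2.55], [-1.08, 4.22], [0.17, 2.65], [-2.57, 2.57]. Speed limits (rad/s): [2.79, 2.79, 3.14, 3.14, 3.14, 3.14].

### API

Orientations are given as [roll, pitch, yaw] about the fixed x, y, z axes, in that order (R = Rz(yaw) Ry(pitch) Rx(roll)).
In Python, from station import read_state, capture, camera_model, finish_job, tip_extent gives the robot as it stands.
- The arm moves only by the shell command python3 -m inch 'ROWS' [FORCE]. ROWS is JSON, a list of rows, each a list of 3 entries, a list of its own where there are three numbers: the shift along the world's x, y, z scaled (see below), then the turn, a rotation vector about the world's x, y, z scaled (see below), then the gripper command: -1 is shut, 1 is fully open, values between are in proportion. In form: [[[x, y, z], [wx, wy, wz], gripper], ...]. A call has 1 to 10 rows; each row is the pose to reach, as a shift and turn from the pose commanded when the call began; what a row does not reach only later rows make up. The controller multiplies each number of a shift by 0.3 m and each number of a turn by 90 degrees. A row lasts 1/8 s, in which the tool goes at most 62.5 mm and 10.7 degrees, less where a joint would pass 70% of its speed; a pose out of reach is approached as far as the arm can. A call with a number of a shift or a turn outside -1 to 1 is refused whole. A call with a gripper value outside its range is refused whole. The fingers move at their own pace and stop on an object; FORCE is the grip in N (left out, the last holds). Time passes only in rows, so rows that repeat a pose let the fingers close. It gives the time, the measured TCP pose, the force, the opening and the grip force at its end, in the units of the state.
- read_state(): the state, without advancing time (a new reading comes with each control period).
- capture(name): name is "scene" or "top"; returns the picture (420x560x3 uint8, blue, green, red); there is no depth.
- camera_model(name): a dict with "fx", "fy", "cx", "cy" (pixels), "k1" (the pictures are not rectified: a ray, as slopes to the right and down, at radius r is drawn at 1 + k1 r^2 times it, then the intrinsics apply), "rvec" (rotation vector, rad) and "tvec" (3), from world to camera coordinates, as OpenCV has them. Camera axes: x right, y down, z forward; pixel columns grow to the right and rows downward; lengths in m; the calibration is good to about 2 mm. A picture is of the moment at which its call begins. camera_model takes no time and is no camera call.
- finish_job(): hands the job in; it is judged then, once.
The state is a dict: "t": time; "joint_positions": joint angles; "qvel": joint speeds; "joint_torque": joint torques, N m; "tool_pos": TCP position; "orientation": TCP orientation; "contact_force": force on the tool from outside, world axes, zero at the start; "moment": the same for the moment, N m; "opening": opening from 0.0 (shut) to 1.0 (fully open); "finger_force": force on a finger pad.
Only numpy, scipy, OpenCV 4.12 (cv2) and the standard library are available. Lean on these libraries where they do the work, as an engineer would, in place of code of your own. Each camera call takes 0.05 s, during which the arm holds its last target. There are 200 camera calls.

### The job

Of the two wooden sleds on the bench, find the one that carries the three turned knobs and push it along its channel, away from the robot, until it is fully home against the steel stop bar in front of the drill bits. It jams if pushed near an end, so push at the middle of its back edge, straight along the channel, and do not lift it out. Leave the empty sled and the glue bottle alone.

Things in the scene. Friction and masses are not known exactly. Their poses are not given: they have to be found in the camera images.
- knob_sled: Pale board 100 (x) x 220 (y) x 24 mm bearing 3 turned knobs in a row across; tops z=66. Origin: middle of board's underside. x: away from robot, to the stop; z up. Free back edge x=-50, z 0-24. Tongue below, 56 long, 42 wide, 12 deep, 1.5 play each side: pushed within 20 mm of y=0 it slides, 70 or more off it jams. 0.6-1.1 kg, slides at 3-18 N. Starts 130-175 mm short of home
- boring_bed: Its fixed plywood bed, 400 x 140 mm: two guide rails (tops z=26) form a channel along x; steel stop bar across (face x=130, top z=50), then a box with 3 drill bits (from x=135; top z=95) and motor. Origin: on the bench, on the channel's centre line; x along it, away from robot; z up. Sled is home with its origin at x=80, y=0, z=26 mm here. Rails start at x=-160
- empty_sled: The other sled: same board and tongue, no knobs, only three small dark blocks on it, on its own identical bed alongside. Origin: middle of the board's underside; board 100 (x) x 220 (y) x 24 mm. To be left alone
- glue_bottle: White plastic glue bottle with a black cap, standing on the bench beside the beds, 56 mm in diameter, 150 mm high. Origin: centre of its base. To be left alone
There are look-alikes about, which are no part of the job. What is shaped like the knob_sled but blue or yellow is not meant.

How it is judged:
By the outcome, as a careful person would: the job done as asked, in the order asked, and still so for the second after the job is handed in, with the robot touching nothing.
It also fails if it takes over 40 s, if anything falls off the work surface, if the arm or the gripper's body presses on something with over 40 N, if the wrist force passes 120 N, or if a joint passes its speed limit or range.

## Working session

There is one attempt and no reset: what is moved stays moved. The work goes in short steps, Python scripts to look and compute and a shell command to move; the robot and the scene stay as the last step left them, time stands still between calls to the robot, and variables do not carry over. Pictures are saved under pics/ and viewed, at most 10 in all, crops included, and the job is handed in when it is done.

```bash
mkdir -p pics
cat > h.py <<'E'
import numpy as np, cv2
from station import *
def ray(name,uv):
    m=camera_model(name);R=cv2.Rodrigues(np.array(m["rvec"],float))[0];t=np.array(m["tvec"],float)
    d=(np.array(uv,float)-[m["cx"],m["cy"]])/[m["fx"],m["fy"]]
    s=d.copy()
    for _ in range(30): s=d/(1+m["k1"]*(s@s))
    return -R.T@t, R.T@np.array([s[0],s[1],1])
def onz(name,uv,z):
    c,v=ray(name,uv); return c+v*(z-c[2])/v[2]
def proj(name,P):
    m=camera_model(name);R=cv2.Rodrigues(np.array(m["rvec"],float))[0]
    p=R@np.array(P,float)+np.array(m["tvec"],float).ravel(); s=p[:2]/p[2]; s=s*(1+m["k1"]*(s@s))
    return s*[m["fx"],m["fy"]]+[m["cx"],m["cy"]]
E
python3 - <<'E'
from h import *
for n in("scene","top"): cv2.imwrite(f"pics/{n}0.png",capture(n)); print(camera_model(n), ray(n,(280,210)))
print(read_state(),tip_extent)
E
```

```text
{'fx': 425.07034880217475, 'fy': 425.07034880217475, 'cx': 272.3326741676441, 'cy': 208.81912408396497, 'k1': -0.11921450862231826, 'rvec': array([ 2.37104486,  0.91355832, -0.2938119 ]), 'tvec': array([-0.40088932, -0.16524272,  1.70511805])} (array([ 1.05594547, -0.57313801,  1.28527699]), array([-0.37726369,  0.4460388 , -0.81182178]))
{'fx': 443.5818045358768, 'fy': 443.5818045358768, 'cx': 286.21206150051506, 'cy': 204.742784949253, 'k1': -0.1153990059553817, 'rvec': array([ 2.18882516, -2.1953244 ,  0.05494305]), 'tvec': array([0.08976266, 0.47558928, 1.54954038])} (array([0.39138146, 0.08228744, 1.57332998]), array([ 0.04226427,  0.01792232, -0.99911417]))
{'t': 0.1, 'joint_positions': array([ 1.22389120e+00,  8.78608089e-02,  1.37208167e+00,  9.44306946e-06,
        1.68357800e+00, -1.03106153e-01]), 'qvel': array([ 6.23907509e-04,  3.52589070e-05, -4.25517803e-03, -9.23444688e-04,
        1.65227884e-04,  1.29765535e-03]), 'joint_torque': array([ 2.29422862e-03, -3.41254163e+01, -3.03301406e+01,  7.20430724e-02,
        3.05584702e-02, -9.49316222e-05]), 'tool_pos': array([0.13261221, 0.53329859, 0.21544316]), 'orientation': array([-3.13967603e+00, -2.07753790e-04,  2.89779454e+00]), 'contact_force': array([0.5967548 , 0.22623353, 0.03615117]), 'moment': array([-0.00776318,  0.02810918,  0.03579017]), 'finger_force': 0.0, 'opening': 0.999384776766656} 0.011
```

View pics/scene0.png

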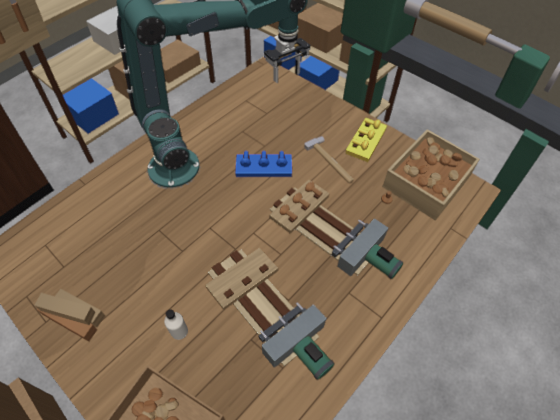

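View pics/top0.png

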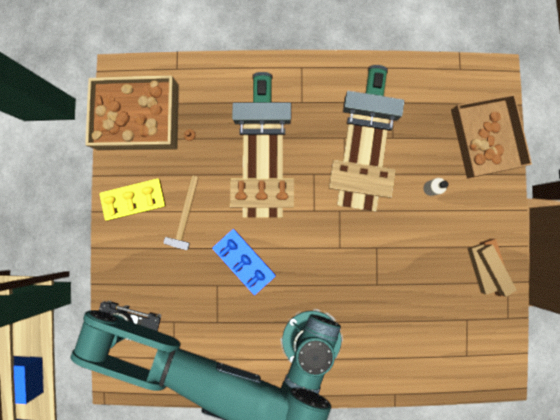

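In both views the wooden sled with three brown knobs is at top (262,192) / scene (299,204). The others are the empty sled with dark blocks at top (362,180), the blue look-alike at (244,262) and the yellow one at (132,199). The first fits the description: pale wood, turned knobs, in a bed. I'll confirm it in one enlarged crop.

Run:
```python
from h import *
im=cv2.imread("pics/top0.png")
c=im[90:225,215:310]; cv2.imwrite("pics/crop1.png",cv2.resize(c,None,fx=4.4,fy=4.4,interpolation=cv2.INTER_CUBIC))
```

```text
(no output)
```

View pics/crop1.png

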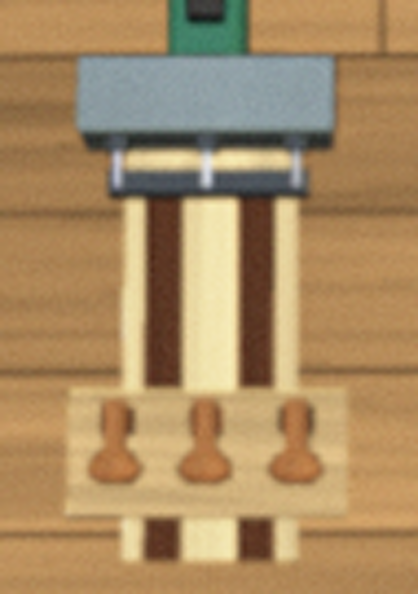

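The crop shows three turned knobs on a pale board, so this is the one. Its corners are at crop (70,388), (348,388), (347,517) and (65,515). The stop bar face is at y≈197, and the dark rails span x 147–181 and 241–273.

Run:
```python
from h import *
f=lambda u,v:((u+.5)/4.4-.5+215,(v+.5)/4.4-.5+90)
for n,p,z in [("FL",(69,388),.05),("FR",(348,388),.05),("BR",(347,517),.05),("BL",(65,515),.05),
 ("railLtop",(147,200),.026),("railRtop",(274,200),.026),("railLbot",(144,560),.026),("railRbot",(273,560),.026),
 ("bedLtop",(122,200),.01),("bedRtop",(298,200),.01),("bedLbot",(121,560),.01),("bedRbot",(298,560),.01),("stopL",(110,195),.05),("stopR",(308,195),.05),
 ("k1",(118,402),.066),("k3",(295,402),.066)]:
  print(n,onz("top",f(*p),z).round(4))
```

```text
FL [0.5678 0.2814 0.05  ]
FR [0.5669 0.0621 0.05  ]
BR [0.4656 0.0633 0.05  ]
BL [0.4678 0.2841 0.05  ]
railLtop [0.7224 0.2227 0.026 ]
railRtop [0.7218 0.1206 0.026 ]
railLbot [0.4331 0.2242 0.026 ]
railRbot [0.4328 0.1218 0.026 ]
bedLtop [0.726  0.2445 0.01  ]
bedRtop [0.7252 0.1015 0.01  ]
bedLbot [0.4336 0.2442 0.01  ]
bedRbot [0.4332 0.1021 0.01  ]
stopL [0.7215 0.2499 0.05  ]
stopR [0.7206 0.0931 0.05  ]
k1 [0.5548 0.241  0.066 ]
k3 [0.5543 0.1035 0.066 ]
```

Channel: centre line y≈0.173, axis within 0.3° of world x. The sled's back edge is at x≈0.467, and home puts it at ≈0.622, about 155 mm of travel. I'll close the gripper, square the tool and move behind the sled.

```bash
python3 -m inch '[[[0.2,-0.2,0],[0,0,0.1],-1],[[0.4,-0.4,0],[0,0,0.155],-1],[[0.6,-0.6,0],[0,0,0.155],-1],[[0.8,-0.8,0],[0,0,0.155],-1],[[1,-1,0],[0,0,0.155],-1],[[1,-1,0],[0,0,0.155],-1],[[1,-1,0],[0,0,0.155],-1],[[1,-1,0],[0,0,0.155],-1],[[1,-1,0],[0,0,0.155],-1],[[1,-1,0],[0,0,0.155],-1]]' 10
```

```text
t: 1.35
tool_pos: [0.4319, 0.2347, 0.2164]
orientation: [3.141, -0.0, -3.14]
contact_force: [-0.0, -0.8, 0.1]
opening: 0.006
finger_force: 0.0
```

```bash
python3 -m inch '[[[0,-0.205,0],[0,0,0],-1],[[0,-0.205,-0.15],[0,0,0],-1],[[0,-0.205,-0.3],[0,0,0],-1],[[0,-0.205,-0.4],[0,0,0],-1],[[0,-0.205,-0.48],[0,0,0],-1],[[0,-0.205,-0.54],[0,0,0],-1],[[0,-0.205,-0.575],[0,0,0],-1],[[0,-0.205,-0.575],[0,0,0],-1],[[0,-0.205,-0.575],[0,0,0],-1]]'
python3 - <<'E'
from h import *
im=capture("scene"); cv2.imwrite("pics/s2.png",cv2.resize(im[130:290,230:430],None,fx=3.5,fy=3.5,interpolation=cv2.INTER_CUBIC))
E
```

```text
t: 2.48
tool_pos: [0.4333, 0.1727, 0.045]
orientation: [3.141, 0.002, -3.141]
contact_force: [-0.3, 0.3, 1.1]
opening: 0.007
finger_force: 0.0
```

View pics/s2.png

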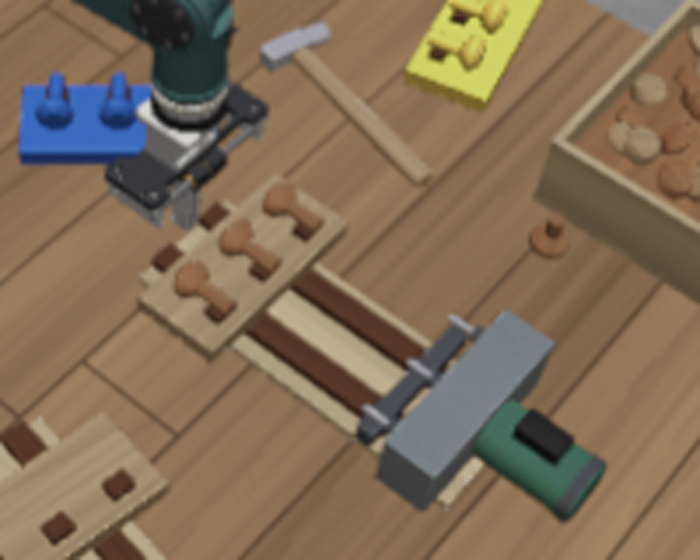

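The fingers are behind the middle of the back edge, at crop (185,205), with clear space ahead. I'll push slowly.

```bash
python3 -m inch '[[[0.04,0,0],[0,0,0],-1],[[0.07,0,0],[0,0,0],-1],[[0.1,0,0],[0,0,0],-1],[[0.14,0,0],[0,0,0],-1],[[0.18,0,0],[0,0,0],-1],[[0.22,0,0],[0,0,0],-1],[[0.26,0,0],[0,0,0],-1],[[0.3,0,0],[0,0,0],-1],[[0.34,0,0],[0,0,0],-1],[[0.38,0,0],[0,0,0],-1]]'
```

```text
t: 3.78
tool_pos: [0.544, 0.1723, 0.0438]
orientation: [-3.142, -0.009, 3.141]
contact_force: [-9.2, 0.1, 7.5]
opening: 0.005
finger_force: 4.9
```

```bash
python3 -m inch '[[[0.03,0,0.005],[0,0,0],-1],[[0.06,0,0.005],[0,0,0],-1],[[0.09,0,0.005],[0,0,0],-1],[[0.12,0,0.005],[0,0,0],-1],[[0.14,0,0.005],[0,0,0],-1],[[0.16,0,0.005],[0,0,0],-1],[[0.18,0,0.005],[0,0,0],-1],[[0.18,0,0.005],[0,0,0],-1]]'
python3 - <<'E'
from h import *
im=capture("scene"); cv2.imwrite("pics/s3.png",cv2.resize(im[130:290,260:430],None,fx=3.5,fy=3.5,interpolation=cv2.INTER_CUBIC))
E
```

```text
t: 4.78
tool_pos: [0.602, 0.1722, 0.0461]
orientation: [3.141, 0.002, 3.141]
contact_force: [-2.7, -1.0, -0.9]
opening: 0.01
finger_force: 1.0
```

View pics/s3.png

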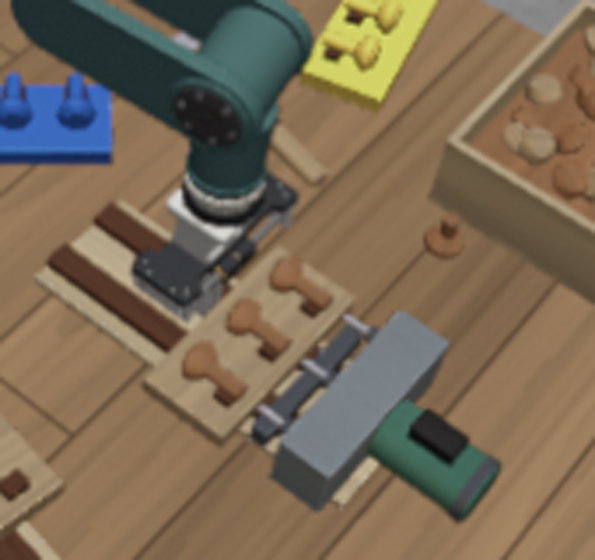

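The sled has slid straight, with a small gap left to the stop bar at about crop (300,370). I'll creep until the force rises.

```bash
python3 -m inch '[[[0.008,0,0],[0,0,0],-1],[[0.016,0,0],[0,0,0],-1],[[0.024,0,0],[0,0,0],-1],[[0.03,0,0],[0,0,0],-1],[[0.034,0,0],[0,0,0],-1]]'
```

```text
t: 5.45
tool_pos: [0.61, 0.1725, 0.0463]
orientation: [3.141, -0.002, 3.142]
contact_force: [-6.3, -0.2, 1.5]
opening: 0.007
finger_force: 3.3
```

```bash
python3 -m inch '[[[0.006,0,0],[0,0,0],-1],[[0.012,0,0],[0,0,0],-1],[[0.016,0,0],[0,0,0],-1]]';python3 -m inch '[[[0.004,0,0],[0,0,0],-1],[[0.008,0,0],[0,0,0],-1]]'
```

```text
t: 5.82
tool_pos: [0.6136, 0.1726, 0.0463]
orientation: [3.141, -0.005, -3.142]
contact_force: [-10.5, 0.3, 5.0]
opening: 0.009
finger_force: 5.5
t: 6.08
tool_pos: [0.6137, 0.1726, 0.0464]
orientation: [-3.142, -0.01, -3.141]
contact_force: [-17.0, -0.6, 7.9]
opening: 0.007
finger_force: 8.3
```

```bash
python3 -m inch '[[[0.005,0,0],[0,0,0],-1],[[0.01,0,0],[0,0,0],-1],[[0.01,0,0],[0,0,0],-1]]'
```

```text
t: 6.45
tool_pos: [0.6138, 0.1727, 0.0465]
orientation: [-3.141, -0.017, -3.141]
contact_force: [-21.8, -0.8, 10.7]
opening: 0.005
finger_force: 11.2
```

The tool has stopped at x=0.6138, as expected, with 22 N along x, more than the sled's sliding friction. So it's against the stop. I'll back off, raise the arm clear and check.

```bash
python3 -m inch '[[[-0.03,0,0],[0,0,0],-1],[[-0.1,0,0],[0,0,0],-1],[[-0.2,0,0],[0,0,0],-1],[[-0.3,0,0.1],[0,0,0],-1],[[-0.4,0,0.25],[0,0,0],-1],[[-0.5,0.1,0.4],[0,0,0],-1],[[-0.6,0.2,0.5],[0,0,0],-1],[[-0.7,0.4,0.5],[0,0,0],-1],[[-0.7,0.5,0.5],[0,0,0],-1],[[-0.7,0.5,0.5],[0,0,0],-1]]'
python3 - <<'E'
from h import *
im=capture("top"); cv2.imwrite("pics/t4.png",cv2.resize(im[90:225,215:310],None,fx=4.4,fy=4.4,interpolation=cv2.INTER_CUBIC))
f=lambda P:((proj("top",P)-[215,90]+.5)*4.4-.5).round()
print(f([.623,.172,.05]),f([.467,.172,.05]))
E
```

```text
t: 7.7
tool_pos: [0.4119, 0.3246, 0.1972]
orientation: [3.139, 0.005, -3.138]
contact_force: [1.2, -0.4, -0.2]
opening: 0.008
finger_force: 0.0
[208. 318.] [208. 516.]
```

View pics/t4.png

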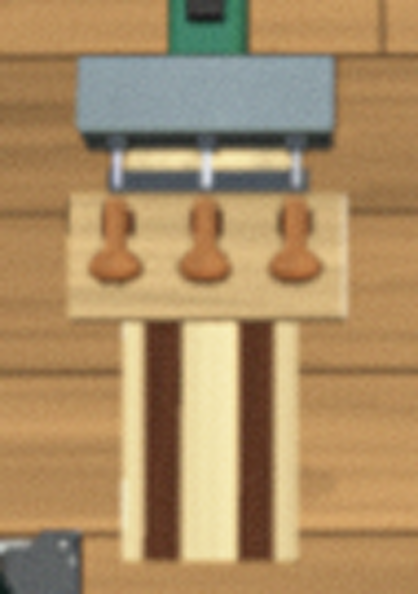

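The sled's front edge (crop y≈193) is flush with the stop bar, its back edge is at y≈319 (predicted 318), and it sits square. The arm is clear.

```bash
python3 -c "
from station import *
print(finish_job())"
```

```text
the job is handed in; nothing more can be done
None
```

The sled with the three knobs is fully home against the stop bar and square in its channel, the arm is clear of it, and the job was handed in at about 8 s; the arm never went near the empty sled or the glue bottle.

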